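Nip a thin box offcut in the bench clamp with its star wheel

ROBOT

A 6-joint arm with a two-finger parallel gripper is mounted at the origin on the work surface; the furniture and walls round the work are solid. World frame = base frame: x ahead of the robot, y to its left, z up, the work surface at z = 0. Lengths are in m, angles in rad, forces in N, time in s.
With the tool pointing down it reaches from about 0.35 to 0.975 m from the base axis. Payload 4.9 kg.
Tool frame: the origin (TCP) lies between the finger pads; the fingertips stand 19 mm ahead of it and the grasp point (between the pads) is the TCP; z points along the fingers, y is the line along which they close (so a half turn about z gives the same grasp; the last joint's range is limited). The gripper opens to 85 mm and grips with 20 to 120 N. Pads are 22 mm wide; open, the fingers measure 114 mm over their backs; the gripper's body (76 mm by 85 mm) begins 54 mm behind the grasp point. The pads swing forward as they close: fully open they stand 13 mm farther back than shut.
Start: joints at [1.23, 0.053, 1.613, -0, 1.476, -0.119], TCP at [0.137, 0.61, 0.25] pointing down, gripper open.
Joint ranges: [-3.01, 3.01], [-1.01, 2.22], [0.06, 2.58], [-1.02, 4.17], [0.09, 2.62], [-3.14, 3.14]. Speed limits (rad/s): [2.57, 2.57, 3.14, 3.14, 3.14, 3.14].

INTERFACE

Orientations are given as a rotation vector (axis times angle).
In Python, from station import ctrl gives the robot as it stands. The module is installed in compiled form; this text tells all that it offers.
- The arm moves only by the tool servo_tool, never from a script. Its argument "increments" is a list that holds one entry, the list of rows, each a list of 5 numbers: the finger opening in cm, from 0 to 8.54, then the shift along the tool's x, y, z in cm, then the turn about the tool's z in degrees. A call has 1 to 5 rows; each row is the pose to reach, as a shift and turn from the pose commanded when the call began, along the tool's axes at that moment; what a row does not reach only later rows make up. A row lasts 1/10 s, in which the tool goes at most 50 mm and 8.59 degrees, less where a joint would pass 70% of its speed; a pose out of reach is approached as far as the arm can. A call with a gripper value outside its range is refused whole. The fingers move at their own pace and stop on an object; "newtons" is the grip in N (left out, the last holds). Time passes only in rows, so rows that repeat a pose let the fingers close. It gives the time, the measured TCP pose, the force, the opening and the grip force at its end, in the units of the state.
- ctrl.get_obs(): the state, without advancing time (a new reading comes with each control period).
- ctrl.get_image(name): name is "scene" or "top" or "wrist"; returns a dict with "img" (420x560x3 uint8, red, green, blue), "fx", "fy", "cx", "cy" (pixels), "rvec" (rotation vector, rad) and "tvec" (3), from world to camera coordinates, as OpenCV has them; the wrist camera has in their place "mount" (4x4, takes a point from camera to tool coordinates, whose origin is the TCP and whose axes are the flange's). Camera axes: x right, y down, z forward; pixel columns grow to the right and rows downward; lengths in m; the calibration is good to about 2 mm. A picture is of the moment at which its call begins: read the wrist's pose just before it. There is no depth.
- ctrl.finish_job(): hands the job in; it is judged then, once.
The state is a dict: "t": time; "q": joint angles; "dq": joint speeds; "effort": joint torques, N m; "tool_pos": TCP position; "tool_rot": TCP orientation; "contact_force": force on the tool from outside, world axes, zero at the start; "wrist_torque": the same for the moment, N m; "opening": finger opening in m; "grip_force": force on a finger pad.
Only numpy, scipy, OpenCV 4.12 (cv2) and the standard library are available. Lean on these libraries where they do the work, as an engineer would, in place of code of your own. Each camera call takes 0.05 s, during which the arm holds its last target. There are 200 camera calls.

TASK

Lay the short, bright aluminium box offcut flat in the blue bench clamp, in line with the pad and square to the anvil, and let go. Then tighten the clamp by pushing the spokes of its star wheel round clockwise, one after another, until the offcut is held firmly between pad and anvil (turning the wheel then takes about twice the effort of running it free, 12 to 14 N on a ball), and leave it clamped; the walls are thin, so do not overtighten, do not push harder than 25 N, do not push the pad by hand, and leave the other things alone.

Things in the scene. Friction and masses are not known exactly. Their poses are not given: they have to be found in the camera images.
- offcut_mid (a point): centre of the offcut: a short bright aluminium box-section tube, 30 wide (x) x 60 long (y) x 30 mm high, 2 mm walls, about 40 g; the tube runs along its own y, with open ends. This point is half-way up. Grasp it across its 30 mm width, over the middle of its length
- bench_clamp: blue clamp fixed to the table on a dark plate 110 x 310 x 12 mm (y from -150 to 160). Origin on the table; its y is the clamping line, x = 0 the white centre line. Anvil at the -y end: 60 wide, top 46 mm above the table, face at y = -110. The bed is 12 mm above the table. Spindle guide at y = 23 to 47, 44 mm high; gearbox at y = 74 to 146, 62 wide, 62 mm high, carries the wheel
- bay (a point): fixed point where the offcut's centre is once clamped: on the centre line, 30 mm from the anvil face, 15 mm above the bed (27 above the table); axes as bench_clamp. The open clamp has 80 to 88 mm between anvil and pad faces, so the 60 mm offcut may first lie up to 15 mm on the +y side of this point; the pad then pushes it to the anvil
- clamp_pad: round black rubber-faced pad, 29 mm across, at the end of the spindle, 27 mm above the table; origin at the centre of its face, which looks along -y of the clamp to the anvil. It moves along -y as the wheel is turned clockwise; it is slightly springy
- wheel_axis (a point): fixed point on the star wheel's upright axis, 100 mm above the table at the height of the spokes, 190 mm from bay along +y of the clamp. Hub radius 22 mm; a fixed cap over it rises to 127 mm above the table. Beside the column under the hub (radius 24 mm) the space between the spokes is free down to 62 mm above the table
- spoke_ball (a point): centre of the red ball (radius 10 mm) on one of five like spokes 72 degrees apart (steel rods, radius 5 mm); 70 mm from the wheel's axis, 100 mm above the table; turns with the wheel
- star_wheel: the five-spoked wheel; origin on its axis at spoke height. Clockwise from above closes the clamp, 2 to 4 rad to the offcut; it stays where left. Running free takes 0.45 N m (6.5 N square on a ball); once the pad bears, the effort climbs steeply within tenths of a radian. Firmly clamped: 0.8 to 0.95 N m (12 to 14 N on a ball); over 1.1 N m crushes the offcut
- tape: yellow tape measure, 38 x 99 x 65 mm, a bystander; origin under its middle
- marker: white and blue paint marker, 14 x 137 x 16 mm, lying, a bystander; origin under its middle
- gclamp: dark G-clamp, 93 x 105 x 18 mm, lying, a bystander; origin under its middle
- long_box: dark steel box-section offcut, 40 x 140 x 40 mm, lying, a bystander; origin under its middle
- spray: spray can with blue cap, 59 mm across, 200 mm high, a bystander; origin under its middle
Things that resemble listed ones, but are neither listed nor needed, are in the scene too. Of the things like the part that bears offcut_mid, leave any that is black, brown or pink; of the rest the larger one is meant.

How it is judged:
On the way, in this order (a step that is already met when the one before it is completed fails the run):
1. the offcut lies flat on the clamp's bed between pad and anvil, in line, and is let go (x of offcut_mid in the frame of bay between -0.008 and 0.008 m and y of offcut_mid in the frame of bay between -0.004 and 0.03 m and z of offcut_mid in the frame of bay between -0.004 and 0.004 m and angle between the y axis of offcut_mid and the y axis of bay, either way round below 0.2 rad and contact force between the fingers and offcut below 0.2 N), for 0.2 s.
2. the pad presses the offcut with at least 30 N (contact force between clamp_pad and offcut above 30 N), for 0.2 s.
At the end, for the whole second after the job is handed in: The offcut is clamped between pad and anvil with 30 to 85 N, its centre within 8 mm of the centre line and 4 mm of the clamped place along it and in height, square within 0.1 rad, flat within 0.1 rad and at rest (contact force between clamp_pad and offcut between 30 and 85 N and x of offcut_mid in the frame of bay between -0.008 and 0.008 m and y of offcut_mid in the frame of bay between -0.004 and 0.004 m and z of offcut_mid in the frame of bay between -0.004 and 0.004 m and angle between the y axis of offcut_mid and the y axis of bay, either way round below 0.1 rad and angle between offcut_mid's own z axis and vertical below 0.1 rad and linear speed of offcut below 0.02 m/s); the robot touches nothing.
It fails at once if the offcut squeezed with more than 95 N (contact force between clamp_pad and offcut above 95 N).
It fails at once if the star wheel pushed with more than 25 N (contact force between the fingers and star_wheel above 25 N).
It fails at once if the pad pushed by hand with more than 8 N (contact force between the fingers and clamp_pad above 8 N).
It fails at once if a bystander moved by more than 20 mm (distance of any of tape, marker, gclamp, long_box, spray from where it was at the start of the episode above 0.02 m).
It also fails if it takes over 72 s, if anything falls off the work surface, if the arm or the gripper's body presses on something with over 40 N, if the wrist force passes 120 N, or if a joint passes its speed limit or range.

## Working session

There is one attempt and no reset: what is moved stays moved. The work goes in short steps, Python scripts to look and compute and a tool call to move; the robot and the scene stay as the last step left them, time stands still between calls to the robot, and variables do not carry over. Pictures are saved under pics/ and viewed, at most 10 in all, crops included, and the job is handed in when it is done.

Besides the shell and the picture viewer there is one more tool, called after ">>>" as name([rows], argument=value, ...), one row to a line, values as JSON. servo_tool: Moves the arm, as the interface text tells. Its arguments: {"type":"object","properties":{"increments":{"type":"array"},"newtons":{"type":"number"}},"required":["increments"]}

```bash
mkdir -p pics; cat > h.py <<'E'
import numpy as np, cv2
from scipy.spatial.transform import Rotation as R
from station import ctrl
def grab(n,f=None):
    o=ctrl.get_obs(); d=ctrl.get_image(n)
    K=np.array([[d['fx'],0,d['cx']],[0,d['fy'],d['cy']],[0,0,1.]])
    if n=='wrist':
        T=np.eye(4);T[:3,:3]=R.from_rotvec(o['tool_rot']).as_matrix();T[:3,3]=o['tool_pos']
        M=T@np.array(d['mount']);Rwc=M[:3,:3];c=M[:3,3]
    else:
        Rm=R.from_rotvec(np.ravel(d['rvec'])).as_matrix();Rwc=Rm.T;c=-Rm.T@np.ravel(d['tvec'])
    if f: cv2.imwrite('pics/'+f,d['img'][:,:,::-1])
    return d['img'],(K,Rwc,c)
def ray(cam,p):
    K,Rw,c=cam; v=Rw@np.linalg.inv(K)@np.array([p[0],p[1],1.]); return c,v/np.linalg.norm(v)
def onz(cam,p,z):
    c,v=ray(cam,p); return c+v*(z-c[2])/v[2]
def tri(l):
    A=0;b=0
    for cam,p in l:
        c,v=ray(cam,p);P=np.eye(3)-np.outer(v,v);A=A+P;b=b+P@c
    return np.linalg.solve(A,b)
def proj(cam,X):
    K,Rw,c=cam;q=K@(Rw.T@(np.array(X)-c));return q[:2]/q[2]
E
python3 - <<'E'
from h import *
a,ca=grab('top','top0.png');b,cb=grab('scene','scene0.png')
print(ca[2],cb[2],ctrl.get_obs())
cv2.imwrite('pics/both0.png',cv2.resize(np.hstack([a,b])[:,:,::-1],(800,300)))
E
```

```text
[0.48692984 0.03117698 1.3902801 ] [-0.09458222 -0.83502992  0.70122945] {'t': 0.1, 'q': array([ 1.22999414e+00,  5.33299045e-02,  1.61417015e+00, -1.09536588e-05,
        1.47596371e+00, -1.19024810e-01]), 'dq': array([-0.00061956, -0.0023897 , -0.00537772,  0.00197034, -0.00017283,
       -0.00079053]), 'effort': array([-7.98488963e-05, -3.94906032e+01, -3.71361172e+01, -1.68895062e-04,
        4.01339319e-03, -2.73513265e-06]), 'tool_pos': array([0.13731835, 0.60919074, 0.24915365]), 'tool_rot': array([-3.47605801e-01, -3.12188309e+00,  2.86531704e-03]), 'contact_force': array([ 0.08490084, -0.15990779,  0.56588398]), 'wrist_torque': array([-0.01325223, -0.00159818,  0.01818577]), 'grip_force': 0.0, 'opening': 0.08527220386544354}
```

View pics/top0.png

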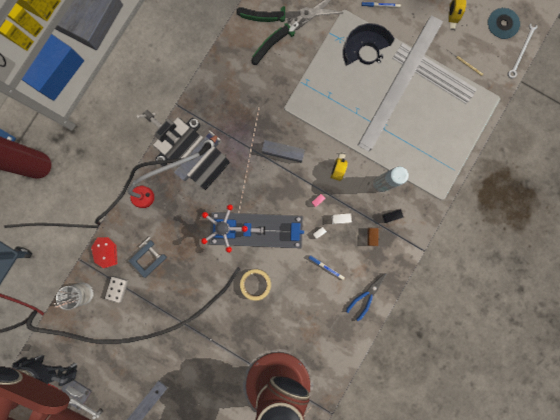

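View pics/scene0.png

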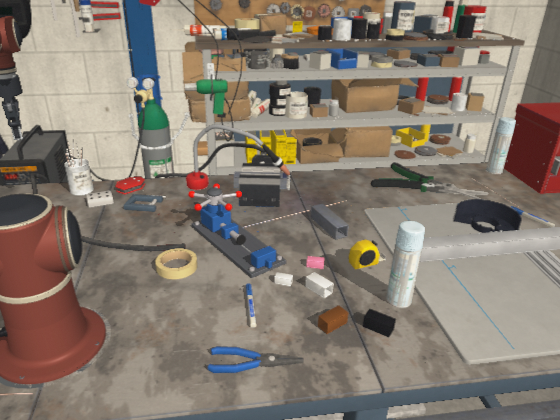

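The top view shows the clamp at (255,230): wheel on the left around (222,228), blue anvil at (297,231). Things like the part: bright ones at (342,218) and (320,232), pink (318,200), black (392,215), brown (373,236). The larger bright one at top (342,218) / scene (318,285) fits. I'll confirm it in a crop and measure.

```bash
python3 - <<'E'
from h import *
a,ca=grab('top');b,cb=grab('scene')
A=cv2.resize(a[180:265,190:410],None,fx=3.6,fy=3.5,interpolation=cv2.INTER_CUBIC)
B=cv2.resize(b[180:335,185:405],None,fx=3.6,fy=1.9,interpolation=cv2.INTER_CUBIC)
w=800-8
cv2.imwrite('pics/crop1.png',np.vstack([A[:,:792],B[:,:792]])[:,:,::-1])
def blobs(img,m,roi,n):
    x0,y0,x1,y1=roi; mm=np.zeros(m.shape,np.uint8); mm[y0:y1,x0:x1]=m[y0:y1,x0:x1]
    k,l,s,c=cv2.connectedComponentsWithStats(mm)
    r=[(tuple(np.round(c[i],1)),s[i][4],l==i) for i in range(1,k) if s[i][4]>=n]; return r
def hsv(i): return cv2.cvtColor(i,cv2.COLOR_RGB2HSV).astype(int)
for nm,img,cam,roi,rr in(('top',a,ca,(300,205,360,245),(195,195,255,260)),('scene',b,cb,(265,265,345,305),(180,180,260,225))):
    H=hsv(img)
    m=((H[...,2]>185)&(H[...,1]<50)).astype(np.uint8)
    for c,s,l in blobs(img,m,roi,15):
        ys,xs=np.where(l); r=cv2.minAreaRect(np.c_[xs,ys].astype(np.float32)); print(nm,'bright',c,s,r)
        if nm=='top':
            for p in cv2.boxPoints(r): print('   ',onz(cam,p,.03))
    m=((H[...,1]>150)&(H[...,2]>110)&((H[...,0]<8)|(H[...,0]>172))).astype(np.uint8)
    for c,s,l in blobs(img,m,rr,5): print(nm,'red',c,s,onz(cam,c,.1))
    m=((H[...,1]>120)&(H[...,2]>60)&(H[...,0]>100)&(H[...,0]<125)).astype(np.uint8)
    for c,s,l in blobs(img,m,(195,200,310,260) if nm=='top' else (190,190,290,275),20):
        ys,xs=np.where(l);print(nm,'blue',c,s,cv2.minAreaRect(np.c_[xs,ys].astype(np.float32)),onz(cam,c,.046))
E
```

```text
top bright (np.float64(342.0), np.float64(218.2)) 153 ((342.0, 218.0), (8.0, 18.0), 90.0)
    [ 0.56858091 -0.17735991  0.03      ]
    [ 0.56947396 -0.23767735  0.03      ]
    [ 0.54267073 -0.23770101  0.03      ]
    [ 0.54178335 -0.17746718  0.03      ]
top bright (np.float64(319.6), np.float64(232.3)) 69 ((319.5, 232.50001525878906), (5.800000190734863, 11.80000114440918), 53.13010025024414)
    [ 0.5016843  -0.11098978  0.03      ]
    [ 0.52575816 -0.14236347  0.03      ]
    [ 0.51044659 -0.15407633  0.03      ]
    [ 0.48641131 -0.12271145  0.03      ]
top red (np.float64(229.6), np.float64(206.9)) 25 [0.58210913 0.1621594  0.1       ]
top red (np.float64(204.4), np.float64(214.4)) 30 [0.5570646  0.24154588 0.1       ]
top red (np.float64(244.0), np.float64(228.5)) 26 [0.51422362 0.11508925 0.1       ]
top red (np.float64(203.7), np.float64(240.7)) 27 [0.47387004 0.24156988 0.1       ]
top red (np.float64(228.6), np.float64(249.2)) 26 [0.44829053 0.16238063 0.1       ]
top blue (np.float64(231.5), np.float64(222.7)) 55 ((231.0, 223.0), (6.0, 8.0), 90.0) [0.53388764 0.1602255
[... 946 characters left out ...]
85.1)) 22 [0.56111145 0.24381823 0.1       ]
scene red (np.float64(191.1), np.float64(193.8)) 33 [0.47322162 0.2386079  0.1       ]
scene red (np.float64(238.6), np.float64(193.4)) 31 [0.58200839 0.15974243 0.1       ]
scene red (np.float64(197.4), np.float64(206.8)) 43 [0.4475276  0.16030841 0.1       ]
scene red (np.float64(228.1), np.float64(206.5)) 39 [0.51424621 0.11197118 0.1       ]
scene blue (np.float64(217.7), np.float64(219.6)) 766 ((219.00001525878906, 220.50001525878906), (41.719295501708984, 26.16295051574707), 45.0) [0.50257945 0.14992647 0.046     ]
scene blue (np.float64(263.3), np.float64(257.1)) 418 ((263.0, 256.5), (21.0, 24.0), 90.0) [ 0.49109235 -0.07461602  0.046     ]
```

View pics/crop1.png

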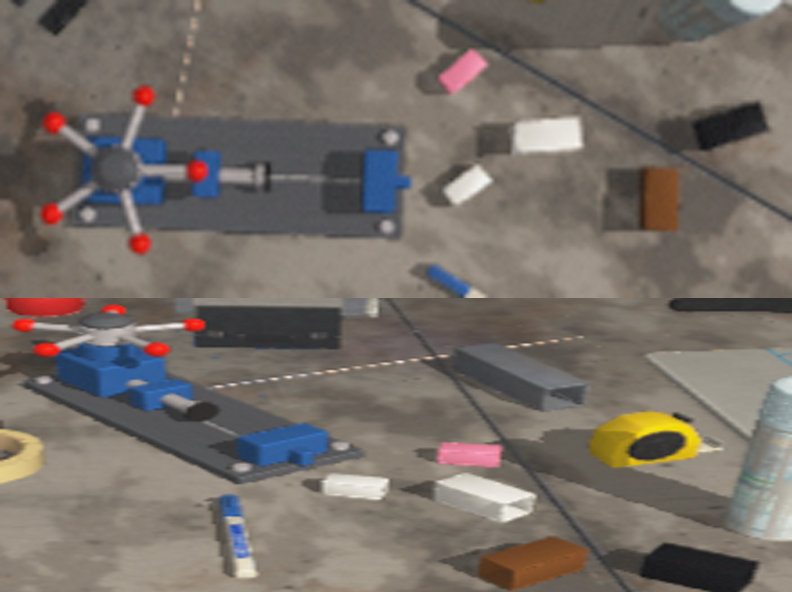

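Confirmed in the crop: the offcut is the larger bright open tube at top (342,218), about 60 x 27 mm as measured and near (0.556,-0.208). The small one at (320,232) is only about 40 mm long. The wheel's axis comes out at (0.515,0.185) and the clamp's y runs along world +y. I'll move over the offcut and look from near.

>>> servo_tool([
  [[6,-12,-14,0,8.5],[6,-24,-28,0,17],[6,-36,-42,0,25.5],[6,-48,-56,0,34],[6,-58.8,-70.5,0,42.5]],
], newtons=40)

```text
t: 0.7
tool_pos: [0.2541, 0.3865, 0.2501]
tool_rot: [1.463, 2.78, -0.0]
contact_force: [-0.3, 0.2, 0.3]
opening: 0.0602
grip_force: 0.0
```

```bash
cat >> h.py <<'E'
def rel(p,yaw=None):
    "increments (cm,deg) from present pose to world p with tool y at yaw deg"
    o=ctrl.get_obs();M=R.from_rotvec(o['tool_rot']).as_matrix()
    y0=np.degrees(np.arctan2(M[1,1],M[0,1]))
    print('at',np.round(o['tool_pos'],4),'yaw',round(y0,2),'t',o['t'],'F',np.round(o['contact_force'],1),'inc',np.round(M.T@(np.array(p)-o['tool_pos'])*100,2),'turn',None if yaw is None else round((y0-yaw+180)%360-180,2))
E
python3 -c "
from h import *
rel([.5555,-.2075,.25],0)"
```

```text
at [0.2541 0.3865 0.2501] yaw 34.48 t 0.7 F [-0.3  0.2  0.3] inc [-6.603e+01 -8.790e+00  2.000e-02] turn 34.48
```

>>> servo_tool([
  [[6,-66,-8.8,0,8.5],[6,-66,-8.8,0,17],[6,-66,-8.8,0,25.5],[6,-66,-8.8,0,34.5],[6,-66,-8.8,0,34.5]],
])

```text
t: 1.2
tool_pos: [0.3683, 0.1641, 0.2504]
tool_rot: [2.218, 2.224, 0.002]
contact_force: [1.2, 0.7, -0.6]
opening: 0.06
grip_force: 0.0
```

```bash
python3 -c "
from h import *
rel([.5555,-.2075,.25],0);rel([.51,0,.25],0)"
```

```text
at [0.3683 0.1641 0.2504] yaw 0.16 t 1.2 F [ 1.2  0.7 -0.6] inc [-37.21  18.62   0.05] turn 0.16
at [0.3683 0.1641 0.2504] yaw 0.16 t 1.2 F [ 1.2  0.7 -0.6] inc [-16.45  14.13   0.05] turn 0.16
```

>>> servo_tool([
  [[6,-16.4,14.1,0,0.2],[6,-16.4,14.1,0,0.2],[6,-16.4,14.1,0,0.2],[6,-16.4,14.1,0,0.2],[6,-16.4,14.1,0,0.2]],
])

```text
t: 1.7
tool_pos: [0.5115, -0.0006, 0.25]
tool_rot: [2.224, 2.218, -0.001]
contact_force: [0.3, 0.2, 0.1]
opening: 0.06
grip_force: 0.0
```

```bash
python3 -c "
from h import *
i,c=grab('wrist','w1.png');print(c[2]);np.save('c1.npy',np.array(c,dtype=object),allow_pickle=True);rel([.5555,-.2075,.2],0)
for p in([.5094,-.0053,.012],[.508,-.035,.046],[.515,.185,.1]):print(proj(c,p))"
```

```text
[0.51251893 0.08315788 0.37461018]Traceback (most recent call last):
  File "<string>", line 3, in <module>
    i,c=grab('wrist','w1.png');print(c[2]);np.save('c1.npy',np.array(c,dtype=object),allow_pickle=True);rel([.5555,-.2075,.2],0)
                                                            ~~~~~~~~^^^^^^^^^^^^^^^^
ValueError: could not broadcast input array from shape (3,3) into shape (3,)
```

View pics/w1.png

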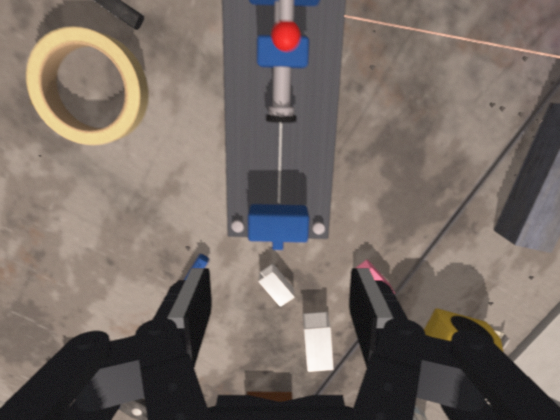

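Wrist view: anvil top at (249..308, 205..241), pad at (281,118), white line from (281,122) to (279,203), offcut top at (318,350) and its end at (316,320). I'll measure from this view, then move closer to the offcut.

```bash
python3 - <<'E'
from h import *
i,c=grab('wrist');H=cv2.cvtColor(i,cv2.COLOR_RGB2HSV).astype(int)
for x in [(281,124),(279,202)]: print('line',onz(c,x,.012))
m=((H[...,1]>120)&(H[...,0]>100)&(H[...,0]<125))
for r in (210,215,220,230): 
    xs=np.where(m[r,240:320])[0]+240; print(r,xs.min(),xs.max(),onz(c,((xs.min()+xs.max())/2,r),.046))
for col in (262,295):
    ys=np.where(m[195:260,col])[0]+195; print('anv col',col,ys.min(),ys.max(),H[ys.min():ys.max()+1:2,col,2],onz(c,(col,ys.min()),.046),onz(c,(col,ys.min()),.012))
m=((H[...,2]>185)&(H[...,1]<40)).astype(np.uint8); m2=np.zeros_like(m); m2[300:380,295:345]=m[300:380,295:345]
cs=max(cv2.findContours(m2,0,2)[0],key=cv2.contourArea); r=cv2.minAreaRect(cs);print(r)
for p in cv2.boxPoints(r):print(p,onz(c,p,.03))
print('ctr',onz(c,r[0],.03)); rel([.5555,-.2075,.15],0)
for p in([.5094,-.0053,.012],[.508,-.035,.046],[.515,.185,.1]):print(proj(c,p))
E
```

```text
line [0.51293749 0.04623055 0.012     ]
line [ 0.51068234 -0.03411724  0.012     ]
210 248 305 [ 0.50844274 -0.03118925  0.046     ]
215 247 306 [ 0.50841265 -0.03629727  0.046     ]
220 247 306 [ 0.50838227 -0.04145386  0.046     ]
230 247 306 [ 0.50832065 -0.05191559  0.046     ]
anv col 262 204 239 [ 72  74  77  77  87 119 150 153 152 154 157 155 159 159 159 160 160 162] [ 0.49463043 -0.02509259  0.046     ] [ 0.49275841 -0.0362929   0.012     ]
anv col 295 204 239 [ 70  76  76  75  80 108 146 156 154 157 158 157 154 159 159 161 162 164] [ 0.52614321 -0.02516132  0.046     ] [ 0.52753286 -0.03636875  0.012     ]
((317.43231201171875, 348.12054443359375), (43.410221099853516, 27.073863983154297), 85.60128784179688)
[302.27054 327.5176 ] [ 0.53658503 -0.17770651  0.03      ]
[329.26468 325.44113] [ 0.56702567 -0.17495374  0.03      ]
[332.5941  368.72348] [ 0.57346351 -0.2358281   0.03      ]
[305.59995 370.79996] [ 0.54157712 -0.23886488  0.03      ]
ctr [ 0.55461486 -0.20612206  0.03      ]
at [0.5104 0.0012 0.2498] yaw -0.08 t 1.8 F [-0.1  0.9  0.2] inc [-20.87   4.55   9.97] turn -0.08
[277.64741749 175.27972415]
[276.06390663 213.73550302]
[283.98525328 -87.46278459]
```

>>> servo_tool([
  [[6,-20.8,4.5,14,-5],[6,-20.8,4.5,14,-5],[6,-20.8,4.5,14,-5],[6,-20.8,4.5,14,-5],[6,-20.8,4.5,14,-5]],
])

```text
t: 2.3
tool_pos: [0.5542, -0.2008, 0.1123]
tool_rot: [-2.118, -2.32, -0.001]
contact_force: [0.4, -0.5, 0.1]
opening: 0.06
grip_force: 0.0
```

```bash
python3 - <<'E'
from h import *
i,c=grab('wrist','w2.png');a,ca=grab('top')
rel([.555,-.2068,.024],5)
H=cv2.cvtColor(i,cv2.COLOR_RGB2HSV).astype(int)
u,v=proj(c,[.555,-.2068,.03]).astype(int);print(u,v)
m=((H[...,2]>175)&(H[...,1]<45)).astype(np.uint8);m2=np.zeros_like(m);m2[max(v-90,0):v+90,u-70:u+70]=m[max(v-90,0):v+90,u-70:u+70]
for cs in cv2.findContours(m2,0,2)[0]:
    if cv2.contourArea(cs)>300:
        r=cv2.minAreaRect(cs);print(r)
        for p in cv2.boxPoints(r):print(p,onz(c,p,.03))
        print('ctr',onz(c,r[0],.03),'tri',tri([(c,r[0]),(ca,(342,218.2))]))
E
```

```text
at [ 0.5517 -0.2021  0.1079] yaw 4.95 t 2.4 F [ 0.4  1.5 -1.1] inc [-0.53  0.35  8.38] turn -0.05
279 237
((280.5, 238.0), (96.0, 49.0), 90.0)
[256. 190.] [ 0.5383826 -0.1776264  0.03     ]
[305. 190.] [ 0.56735295 -0.17498332  0.03      ]
[305. 286.] [ 0.57466089 -0.23950919  0.03      ]
[256. 286.] [ 0.54288741 -0.24242223  0.03      ]
ctr [ 0.5556862  -0.20714255  0.03      ] tri [ 0.55539536 -0.20787458  0.02825607]
```

View pics/w2.png

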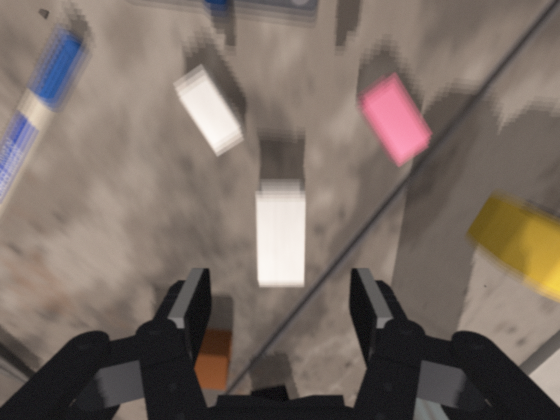

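The offcut is at (280,238), between the fingers and in line with them. Two views put its top at 28 mm, against 30 given.

>>> servo_tool([
  [[6,-0.3,0.2,4,0],[6,-0.3,0.2,6,0],[6,-0.3,0.2,6,0],[6,-0.3,0.2,6,0]],
])

```text
t: 2.8
tool_pos: [0.5567, -0.2026, 0.0538]
tool_rot: [2.118, 2.32, 0.001]
contact_force: [0.7, 0.3, -0.3]
opening: 0.06
grip_force: 0.0
```

```bash
python3 -c "
from h import *
rel([.5555,-.207,.024],5)"
```

```text
at [ 0.5567 -0.2026  0.0538] yaw 5.19 t 2.8 F [ 0.7  0.3 -0.3] inc [-0.42 -0.16  2.98] turn 0.19
```

>>> servo_tool([
  [[6,-0.4,-0.1,2,0],[6,-0.4,-0.1,2.9,0],[6,-0.4,-0.1,2.9,0],[2,-0.4,-0.1,2.9,0],[2,-0.4,-0.1,2.9,0]],
], newtons=25)

```text
t: 3.3
tool_pos: [0.5567, -0.2084, 0.0252]
tool_rot: [2.119, 2.317, 0.001]
contact_force: [1.4, 0.6, -0.5]
opening: 0.032
grip_force: 0.0
```

>>> servo_tool([
  [[2,0,0,0,0],[2,0,0,0,0],[2,0,0,0,0],[2,0,0,0,0],[2,0,0,0,0]],
])

```text
t: 3.8
tool_pos: [0.5568, -0.2086, 0.0253]
tool_rot: [2.119, 2.317, 0.001]
contact_force: [-0.1, 0.9, 5.0]
opening: 0.0298
grip_force: 26.1
```

>>> servo_tool([
  [[2,0,0,-3,0],[2,0,0,-7,0],[2,1,-1,-9,2],[2,5,-2,-9,4],[2,9,-4,-9,6]],
])

```text
t: 4.3
tool_pos: [0.5087, -0.1221, 0.1153]
tool_rot: [2.241, 2.199, 0.002]
contact_force: [-0.2, 1.0, -1.3]
opening: 0.0291
grip_force: 25.4
```

```bash
python3 -c "
from h import *
rel([.5102,.0025,.10],-1.6)"
```

```text
at [ 0.5087 -0.1221  0.1153] yaw -1.09 t 4.3 F [-0.2  1.  -1.3] inc [12.46 -0.09  1.52] turn 0.51
```

>>> servo_tool([
  [[2,5,0,0,0.5],[2,9,0,0.5,0.5],[2,12.4,0,1.5,0.5],[2,12.4,0,1.5,0.5],[2,12.4,0,1.5,0.5]],
])

```text
t: 4.8
tool_pos: [0.5095, 0.0022, 0.0984]
tool_rot: [-2.246, -2.196, 0.002]
contact_force: [-0.9, -0.5, -0.9]
opening: 0.0296
grip_force: 25.3
```

```bash
python3 - <<'E'
from h import *
rel([.5102,.0025,.037],-1.6)
i,c=grab('wrist','w3.png')
E
```

```text
at [0.5095 0.0022 0.0984] yaw -1.31 t 4.8 F [-0.9 -0.5 -0.9] inc [0.03 0.07 6.14] turn 0.29
```

View pics/w3.png

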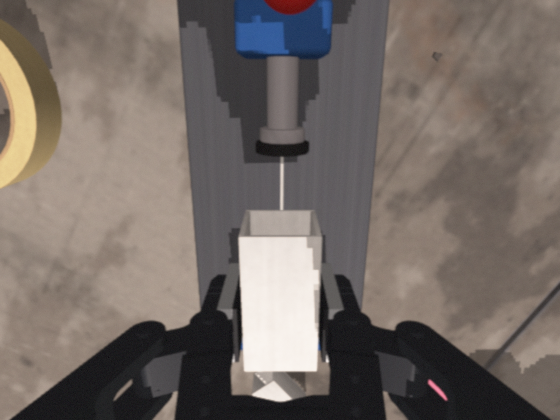

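The offcut (cols 241–320, centre 281) is in line with the white line and the pad (col 282), with a gap to the pad. Lowering.

>>> servo_tool([
  [[2,0,0,2.5,0.3],[2,0,0.1,4.5,0.3],[2,0,0.1,5.6,0.3],[2,0,0.1,6.1,0.3],[2,0,0.1,6.1,0.3]],
])

```text
t: 5.35
tool_pos: [0.5114, 0.001, 0.0382]
tool_rot: [2.255, 2.187, -0.0]
contact_force: [-0.0, -0.1, -0.3]
opening: 0.0296
grip_force: 25.4
```

>>> servo_tool([
  [[2,0,0,0,0],[2,0,0,0,0]],
])

```text
t: 5.55
tool_pos: [0.5117, 0.0015, 0.0386]
tool_rot: [2.254, 2.187, 0.001]
contact_force: [-0.3, 1.1, -0.1]
opening: 0.0297
grip_force: 25.4
```

>>> servo_tool([
  [[2,0,-0.1,0.1,0],[2,0,-0.1,0.15,0],[3.5,0,-0.1,0.15,0],[5,0,-0.1,0.15,0],[5,0,-0.1,0.15,0]],
])

```text
t: 6.05
tool_pos: [0.5099, 0.0019, 0.0362]
tool_rot: [-2.254, -2.188, 0.0]
contact_force: [-0.1, 0.0, -0.4]
opening: 0.05
grip_force: 0.0
```

>>> servo_tool([
  [[5,0,0,0,0],[5,0,0,0,0],[5,0,0,-4,0],[5,0,0,-8,0],[5,0,0,-11,0]],
])

```text
t: 6.55
tool_pos: [0.5106, 0.0017, 0.1488]
tool_rot: [2.253, 2.187, 0.002]
contact_force: [0.6, -0.3, -0.3]
opening: 0.05
grip_force: 0.0
```

```bash
python3 - <<'E'
from h import *
o=ctrl.get_obs();print(o['tool_pos'])
i,c=grab('wrist');i,c=grab('wrist','w4.png')
H=cv2.cvtColor(i,cv2.COLOR_RGB2HSV).astype(int)
u,v=proj(c,[.51,.003,.042]).astype(int);print(u,v)
m=((H[...,2]>175)&(H[...,1]<45)).astype(np.uint8);m2=np.zeros_like(m);m2[max(v-90,0):v+90,u-70:u+70]=m[max(v-90,0):v+90,u-70:u+70]
for cs in cv2.findContours(m2,0,2)[0]:
    if cv2.contourArea(cs)>300:
        r=cv2.minAreaRect(cs);print(r)
        for p in cv2.boxPoints(r):print(p,onz(c,p,.042))
a,ca=grab('top');H=cv2.cvtColor(a,cv2.COLOR_RGB2HSV)
m=((H[...,1]>150)&(H[...,2]>110)&((H[...,0]<8)|(H[...,0]>172))).astype(np.uint8)
m[:, :195]=0;m[:,255:]=0;m[:195]=0;m[260:]=0
k,l,s,ce=cv2.connectedComponentsWithStats(m)
P=np.array([onz(ca,ce[j],.1) for j in range(1,k) if s[j][4]>5]);print(P,P.mean(0))
E
```

```text
[0.51059862 0.00173242 0.14877679]
272 209
((274.0, 203.5), (89.0, 44.0), 90.0)
[252. 159.] [0.4979173  0.03897537 0.042     ]
[296. 159.] [0.52698592 0.03805339 0.042     ]
[296. 248.] [ 0.52597778 -0.02659496  0.042     ]
[252. 248.] [ 0.49438359 -0.0255146   0.042     ]
[[0.58204352 0.16228504 0.1       ]
 [0.55716892 0.24165434 0.1       ]
 [0.51456535 0.11523353 0.1       ]
 [0.47364294 0.2421953  0.1       ]
 [0.44878115 0.16283825 0.1       ]] [0.51524038 0.18484129 0.1       ]
```

View pics/w4.png

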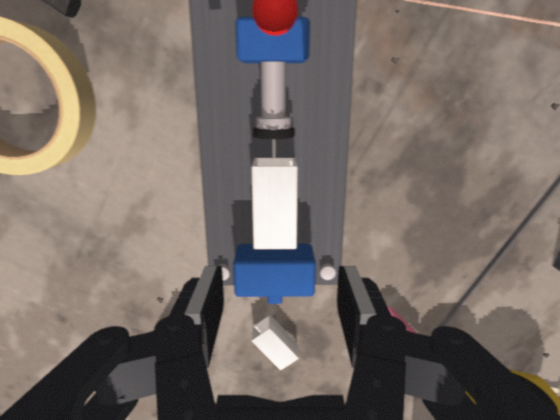

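The offcut lies flat at (274,204), centre about (0.511,0.006), square and released, with the pad above it at row 132. Now the wheel: the axis from the five balls is (0.5152,0.1848), with spokes at 53.5°, -18.5°, -90.5° and so on. I'll push each ball with the closed fingers from its counter-clockwise side, turning in step.

```bash
cat >> h.py <<'E'
A=np.array([.5152,.1848])
def seat(th,gap,r=.07,z=.1):
    "TCP pose for ball at angle th (deg), finger face gap m away on its ccw side"
    t=np.radians(th);er=np.array([np.cos(t),np.sin(t)]);et=np.array([-er[1],er[0]])
    p=A+r*er+(.021+gap)*et; rel([*p,z],th)
def balls():
    a,ca=grab('top');H=cv2.cvtColor(a,cv2.COLOR_RGB2HSV)
    m=((H[...,1]>150)&(H[...,2]>110)&((H[...,0]<8)|(H[...,0]>172))).astype(np.uint8)
    m[:, :195]=0;m[:,255:]=0;m[:195]=0;m[260:]=0
    k,l,s,ce=cv2.connectedComponentsWithStats(m)
    P=np.array([onz(ca,ce[j],.1)[:2] for j in range(1,k) if s[j][4]>5])-A
    print('balls',np.round(np.degrees(np.arctan2(P[:,1],P[:,0])),1),np.round(np.linalg.norm(P,axis=1),3))
def arc(ph,d=.021,r=.07):
    o=ctrl.get_obs()
    for f in ph:
        f=np.radians(f);print(np.round([100*(d*np.cos(f)-r*np.sin(f)-d),100*(d*np.sin(f)+r*np.cos(f)-r),np.degrees(f)],2))
def tau():
    o=ctrl.get_obs();rr=o['tool_pos'][:2]-A;F=o['contact_force'];M=R.from_rotvec(o['tool_rot']).as_matrix()
    th=np.degrees(np.arctan2(M[1,1],M[0,1]))
    print('t',o['t'],'tool angle',round(th,1),'d,r',np.round([rr@M[:2,0],rr@M[:2,1]],4),'F tool',np.round(M.T@F,1),'z',round(o['tool_pos'][2],4))
E
python3 -c "
from h import *
balls();seat(53.5,.01,z=.19);arc([8,16,24,32,40])"
```

```text
balls [ -18.6   53.6  -90.1  125.9 -161.7] [0.071 0.071 0.069 0.071 0.07 ]
at [0.5104 0.0018 0.1471] yaw -1.7 t 6.75 F [-0.1  0.1 -0.7] inc [25.83  1.39 -4.29] turn -55.2
[-0.99  0.22  8.  ]
[-2.01  0.31 16.  ]
[-3.03  0.25 24.  ]
[-4.03  0.05 32.  ]
[-4.99 -0.29 40.  ]
```

>>> servo_tool([
  [[0,0,0,-4.3,-8],[0,5,0.3,-4.3,-16],[0,10,0.6,-4.3,-24],[0,15,0.9,-4.3,-32],[0,20,1.2,-4.3,-40]],
])

```text
t: 7.25
tool_pos: [0.5267, 0.2025, 0.187]
tool_rot: [-1.361, -2.828, 0.004]
contact_force: [1.0, -0.1, 0.4]
opening: 0.0001
grip_force: 0.0
```

```bash
python3 -c "
from h import *
seat(53.7,.01,z=.19)"
```

```text
at [0.5267 0.2025 0.187 ] yaw 38.6 t 7.25 F [ 1.  -0.1  0.4] inc [ 4.15  3.94 -0.31] turn -15.1
```

>>> servo_tool([
  [[0,4.1,3.9,0,-8],[0,4.1,3.9,0,-15],[0,4.1,3.9,0,-15],[0,4.1,3.9,0,-15]],
])

```text
t: 7.65
tool_pos: [0.5322, 0.2568, 0.1873]
tool_rot: [-0.992, -2.978, 0.004]
contact_force: [-1.1, 0.1, -1.3]
opening: 0.0001
grip_force: 0.0
```

```bash
python3 -c "
from h import *
seat(53.7,.01)"
```

```text
at [0.5322 0.2568 0.1873] yaw 53.15 t 7.65 F [-1.1  0.1 -1.3] inc [0.2  0.22 8.73] turn -0.55
```

>>> servo_tool([
  [[0,0.2,0.1,2,-0.5],[0,0.2,0.2,5,-0.5],[0,0.2,0.2,7.5,-0.5],[0,0.2,0.2,8.7,-0.5],[0,0.2,0.2,8.7,-0.5]],
])

```text
t: 8.15
tool_pos: [0.5312, 0.2585, 0.0997]
tool_rot: [-0.979, -2.981, 0.005]
contact_force: [-0.7, -0.5, -0.6]
opening: -0.0001
grip_force: 0.0
```

>>> servo_tool([
  [[0,-0.2,0,0,0],[0,-0.4,0,0,0],[0,-0.6,0,0,0],[0,-0.8,0,0,0],[0,-1.0,0,0,0]],
])

```text
t: 8.65
tool_pos: [0.5409, 0.2548, 0.1032]
tool_rot: [-0.976, -2.985, -0.002]
contact_force: [-5.3, 4.0, 5.0]
opening: 0.0002
grip_force: 3.2
```

```bash
python3 -c "
from h import *
tau();seat(53.7,0);balls()"
```

```text
t 8.65 tool angle 53.8 d,r [0.0206 0.0716] F tool [ 6.6  0.1 -5. ] z 0.1032
at [0.5409 0.2548 0.1032] yaw 53.78 t 8.65 F [-5.3  4.   5. ] inc [ 0.03 -0.16  0.32] turn 0.08
balls [ -18.6  -90.8  124.9 -161.5] [0.071 0.07  0.075 0.071]
```

Contact at 6.6 N, as expected for the free-running wheel. Starting the arc.

>>> servo_tool([
  [[0,-0.5,0.1,0.3,4],[0,-1.2,0.2,0.5,10],[0,-2.0,0.3,0.5,16],[0,-2.8,0.3,0.5,22],[0,-3.5,0.2,0.5,28]],
])

```text
t: 9.2
tool_pos: [0.5694, 0.2363, 0.0975]
tool_rot: [-1.673, -2.655, -0.001]
contact_force: [-5.5, 4.2, 3.3]
opening: -0.0001
grip_force: 3.0
```

```bash
python3 -c "
from h import *
tau();arc([8,16,24,32,40])"
```

```text
t 9.2 tool angle 25.6 d,r [0.0231 0.0711] F tool [ 6.2 -3.1 -3.3] z 0.0975
[-0.99  0.22  8.  ]
[-2.01  0.31 16.  ]
[-3.03  0.25 24.  ]
[-4.03  0.05 32.  ]
[-4.99 -0.29 40.  ]
```

>>> servo_tool([
  [[0,-1.1,0.2,0,8],[0,-2.2,0.3,0,16],[0,-3.2,0.2,0,24],[0,-4.2,0,0,32],[0,-5.2,-0.3,0,40]],
])

```text
t: 9.7
tool_pos: [0.5899, 0.1886, 0.0976]
tool_rot: [-2.482, -1.921, -0.003]
contact_force: [-2.3, 7.7, 1.8]
opening: 0.0002
grip_force: 2.9
```

```bash
python3 -c "
from h import *
tau();rel([0,0,0]);balls()"
```

```text
t 9.7 tool angle -14.5 d,r [0.0224 0.0714] F tool [ 6.9 -4.2 -1.8] z 0.0976
at [0.5899 0.1886 0.0976] yaw -14.53 t 9.7 F [-2.3  7.7  1.8] inc [-33.09 -52.36   9.72] turn None
balls [ 60.  -83.8] [0.071 0.07 ]
```

>>> servo_tool([
  [[0,-1.1,0.2,0,8],[0,-2.1,0.3,0,16],[0,-2.0,0.4,0,16],[0,-1.0,0.9,0,16],[0,-1.0,0.9,-4,14]],
])

```text
t: 10.25
tool_pos: [0.593, 0.1752, 0.1309]
tool_rot: [-2.689, -1.617, 0.018]
contact_force: [-0.4, 0.4, -0.5]
opening: -0.0001
grip_force: 0.0
```

>>> servo_tool([
  [[0,0,0,-4,-8],[0,3,0,-5,-16],[0,5,0,-5,-24],[0,5,0,-5,-32],[0,5,0,-5,-40]],
])

```text
t: 10.75
tool_pos: [0.6208, 0.2205, 0.1874]
tool_rot: [1.969, 2.447, -0.0]
contact_force: [-0.4, 0.1, -0.0]
opening: -0.0002
grip_force: 0.0
```

```bash
python3 -c "
from h import *
tau();balls();balls();seat(44,.01,z=.19)"
```

```text
t 10.75 tool angle 12.4 d,r [0.0123 0.1108] F tool [ 0.2 -0.4  0. ] z 0.1874
balls [ -30.5   42.  -102.5 -172.2] [0.071 0.068 0.071 0.07 ]
balls [ -30.6   42.5 -102.5 -172.1] [0.071 0.068 0.071 0.071]
at [0.6205 0.22   0.1872] yaw 11.95 t 10.85 F [0.7 0.2 0.2] inc [ 5.08 -6.74 -0.28] turn -32.05
```

>>> servo_tool([
  [[0,4.9,-6.5,0,-8],[0,4.9,-6.5,0,-16],[0,4.9,-6.5,0,-24],[0,4.9,-6.5,2,-29.5],[0,4.9,-6.5,4,-29.5]],
])

```text
t: 11.35
tool_pos: [0.5471, 0.2546, 0.1481]
tool_rot: [1.293, 2.86, 0.002]
contact_force: [0.2, 0.1, 0.3]
opening: 0.0005
grip_force: 0.0
```

```bash
python3 -c "
from h import *
tau();seat(41.5,.008,z=.098)"
```

```text
t 11.35 tool angle 41.3 d,r [0.0314 0.0701] F tool [-0.1  0.2 -0.3] z 0.1481
at [0.5471 0.2546 0.1481] yaw 41.33 t 11.35 F [0.2 0.1 0.3] inc [-0.21 -0.03  5.01] turn -0.17
```

>>> servo_tool([
  [[0,0,0,2.5,0],[0,0,0,4.5,0],[0,-0.2,0,5.1,0],[0,-0.4,0,5.1,0],[0,-0.6,0,5.1,0]],
])

```text
t: 11.85
tool_pos: [0.5514, 0.2495, 0.0976]
tool_rot: [1.296, 2.86, 0.002]
contact_force: [0.1, 0.7, -0.1]
opening: -0.0003
grip_force: 0.0
```

>>> servo_tool([
  [[0,-0.2,0,0,0],[0,-0.4,0,0,0],[0,-0.8,0.1,0,3],[0,-1.5,0.2,0,8],[0,-2.2,0.3,0,14]],
])

```text
t: 12.35
tool_pos: [0.5672, 0.2365, 0.0979]
tool_rot: [-1.639, -2.678, -0.005]
contact_force: [-4.0, 5.0, 3.5]
opening: 0.0001
grip_force: 3.2
```

```bash
python3 -c "
from h import *
tau()"
```

```text
t 12.35 tool angle 27.1 d,r [0.0224 0.0699] F tool [ 6.3 -1.3 -3.5] z 0.0979
```

```bash
python3 -c "
from h import *
a,ca=grab('top');b,cb=grab('scene','s5.png')
for r in (228,229,230,231):print(r,a[r,255:300].mean(1).astype(int))
print(proj(ca,[.512,.0475,.027]),proj(ca,[.51,.0245,.027]))
cv2.imwrite('pics/s5c.png',cv2.resize(b[190:280,190:300],None,fx=6,fy=6,interpolation=cv2.INTER_CUBIC)[:,:,::-1])
"
```

```text
228 [133 131 129 128 125 122 119 123 122 103 131 146  98  42  56 160 207 212
 216 216 219 221 221 222 225 227 228 228 227 227 228 229 230 182  93  53
  75  92  95  97  95  98  97 101 101]
229 [165 162 161 158 157 157 155 154 135 110 146 146  92  44  57 168 208 213
 215 216 218 219 221 221 225 225 228 227 227 228 229 229 230 183  91  57
  77  93  96  96  96  99  97  99 100]
230 [165 167 166 168 169 168 169 170 164 133 156 164 109  57  73 180 215 213
 216 217 217 220 221 222 224 226 226 227 227 228 229 230 230 172  71  56
  77  94  96  99  96  97  97  99 100]
231 [147 149 149 152 154 155 159 157 142 111 143 147  93  50  65 184 217 214
 214 217 217 220 221 223 224 224 226 226 227 229 230 230 231 177  87  65
  80  94  96  98  96  97  97  98  98]
[265.60545743 229.94491786] [272.47206599 230.64442632]
```

View pics/s5c.png

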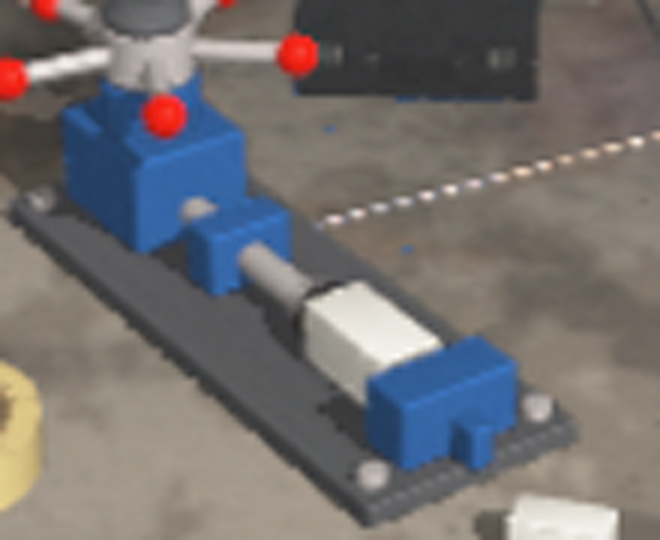

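The pad has reached the offcut (crop: black pad against its end at (315,300)), and the anvil gap is still about 5 mm. By the pad's travel so far (about 7 mm/rad), roughly 0.7 rad remains. I'll go on in shorter steps.

>>> servo_tool([
  [[0,-0.7,0.1,0,5],[0,-1.4,0.2,0,10],[0,-2.0,0.3,0,15],[0,-2.7,0.3,0,20]],
])

```text
t: 12.85
tool_pos: [0.5824, 0.2137, 0.0977]
tool_rot: [-2.076, -2.356, -0.004]
contact_force: [-2.9, 5.2, 3.6]
opening: -0.0003
grip_force: 3.1
```

```bash
python3 -c "
from h import *
tau();a,ca=grab('top')
for r in (229,231):print(r,a[r,265:295].mean(1).astype(int))
arc([3,6,9,12,15])
"
```

```text
t 12.85 tool angle 7.2 d,r [0.0203 0.0703] F tool [ 5.5 -2.2 -3.6] z 0.0977
229 [100 143 146  91  45 167 209 213 215 216 217 220 221 223 225 226 227 229
 228 228 229 230 230 185  92  55  75  94  98  94]
231 [114 143 146  93  52 184 217 213 214 217 218 220 221 222 224 224 226 227
 227 229 230 230 232 177  86  64  81  95  96  97]
[-0.37  0.1   3.  ]
[-0.74  0.18  6.  ]
[-1.12  0.24  9.  ]
[-1.5   0.28 12.  ]
[-1.88  0.31 15.  ]
```

>>> servo_tool([
  [[0,-0.7,0.1,0,5],[0,-1.3,0.2,0,10],[0,-1.9,0.3,0,15],[0,-2.6,0.3,0,20]],
])

```text
t: 13.3
tool_pos: [0.5887, 0.1884, 0.0975]
tool_rot: [-2.453, -1.96, -0.005]
contact_force: [-2.4, 6.5, 2.4]
opening: 0.0001
grip_force: 3.0
```

```bash
python3 -c "
from h import *
tau();a,ca=grab('top')
for r in (229,231):print(r,a[r,265:295].mean(1).astype(int))
"
```

```text
t 13.3 tool angle -12.7 d,r [0.0197 0.0709] F tool [ 5.8 -3.8 -2.4] z 0.0975
229 [134 114 143 130  73  73 177 212 213 216 218 219 221 222 223 225 228 229
 228 228 229 229 229 216 139  55  78  94  96  96]
231 [134 113 143 126  67  92 181 214 214 216 218 219 222 222 224 225 225 227
 228 229 230 230 231 223 155  64  80  95  98  99]
```

>>> servo_tool([
  [[0,-0.6,0.1,0,5],[0,-1.2,0.2,0,10],[0,-1.9,0.3,0,15],[0,-1.9,0.3,0,15]],
])

```text
t: 13.75
tool_pos: [0.5877, 0.1683, 0.0973]
tool_rot: [-2.687, -1.626, -0.004]
contact_force: [-0.6, 4.1, 1.8]
opening: -0.0001
grip_force: 1.8
```

```bash
python3 -c "
from h import *
tau();balls();a,ca=grab('top')
for r in (229,231):print(r,a[r,265:295].mean(1).astype(int))
"
```

```text
t 13.75 tool angle -27.6 d,r [0.019  0.0719] F tool [ 3.4 -2.4 -1.8] z 0.0973
balls [-100.2] [0.074]
229 [153 129 119 149 121  59 132 195 212 215 216 218 220 221 223 224 227 228
 228 229 228 229 230 231 193 103  77  94  97  97]
231 [162 136 130 155 118  52 140 200 215 216 218 219 221 222 223 225 225 226
 228 228 230 230 231 232 185  87  81  95  98  96]
```

>>> servo_tool([
  [[0,-0.4,0.1,0,3],[0,-0.8,0.2,0,6],[0,-1.2,0.3,0,10]],
])

```text
t: 14.15
tool_pos: [0.5849, 0.1569, 0.0972]
tool_rot: [-2.819, -1.383, -0.005]
contact_force: [1.1, 6.7, 0.6]
opening: 0.0004
grip_force: 3.0
```

```bash
python3 -c "
from h import *
tau();a,ca=grab('top')
for r in (229,231):print(r,a[r,265:295].mean(1).astype(int))
"
```

```text
t 14.15 tool angle -37.7 d,r [0.0206 0.0722] F tool [ 5.9 -3.2 -0.6] z 0.0972
229 [154 151 125 144 131  78  69 177 213 214 215 218 219 221 222 224 225 227
 228 229 228 229 230 230 217 139  76  93  96  98]
231 [162 157 131 147 128  69  84 181 213 215 217 218 220 221 223 224 226 226
 227 228 230 230 231 232 216 138  80  94  96  97]
```

>>> servo_tool([
  [[0,-0.4,0.1,0,3],[0,-0.8,0.1,0,6],[0,-1.2,0.2,0,10]],
])

```text
t: 14.5
tool_pos: [0.5797, 0.1458, 0.0973]
tool_rot: [-2.93, -1.133, -0.007]
contact_force: [2.9, 5.0, 0.4]
opening: -0.0002
grip_force: 3.0
```

```bash
python3 -c "
from h import *
tau();a,ca=grab('top')
for r in (229,231):print(r,a[r,265:295].mean(1).astype(int))
"
```

```text
t 14.5 tool angle -47.7 d,r [0.0215 0.0723] F tool [ 5.5 -1.8 -0.4] z 0.0973
229 [154 154 125 134 151 108  48 178 215 214 215 218 219 221 223 224 225 227
 229 229 229 228 229 230 231 171  80  93  95  99]
231 [163 164 138 144 161 113  43 183 218 215 217 218 219 221 223 224 225 226
 227 227 230 229 231 232 233 170  80  96  96  98]
```

>>> servo_tool([
  [[0,-0.3,0.1,0,3],[0,-0.7,0.1,0,6],[0,-1.0,0.1,0,8]],
])

```text
t: 14.85
tool_pos: [0.5738, 0.1376, 0.0974]
tool_rot: [3.0, 0.927, 0.009]
contact_force: [5.9, 3.8, -0.8]
opening: 0.0002
grip_force: 3.4
```

```bash
python3 -c "
from h import *
tau();a,ca=grab('top')
for r in (229,231):print(r,a[r,265:295].mean(1).astype(int))
balls()
"
```

```text
t 14.85 tool angle -55.7 d,r [0.0217 0.072 ] F tool [7.  0.2 0.8] z 0.0974
229 [154 154 142 131 148 119  55 115 189 214 216 217 219 220 221 223 224 227
 228 229 228 229 228 230 232 179  98  94  96  98]
231 [163 165 137 125 152 122  58 138 201 215 216 217 219 221 222 224 225 226
 227 228 229 230 231 230 232 177  93  95  97  99]
balls [89.5] [0.07]
```

>>> servo_tool([
  [[0,-0.3,0,0,2],[0,-0.5,0.1,0,4],[0,-0.7,0.1,0,6]],
])

```text
t: 15.25
tool_pos: [0.5691, 0.1323, 0.0974]
tool_rot: [3.044, 0.768, 0.011]
contact_force: [8.6, 0.6, -2.0]
opening: -0.0005
grip_force: 3.8
```

```bash
python3 -c "
from h import *
tau();a,ca=grab('top')
for r in (229,231):print(r,a[r,265:295].mean(1).astype(int))
balls()
"
```

```text
t 15.25 tool angle -61.7 d,r [0.0225 0.0718] F tool [7.8 3.5 2. ] z 0.0974
229 [153 153 151 129 143 125  68  91 181 214 214 216 218 220 221 223 225 226
 228 229 229 228 229 230 231 192 120  97  97  97]
231 [162 164 157 136 148 132  75 102 185 213 216 217 219 220 221 223 225 224
 225 228 228 230 231 231 232 183 107  96  95  96]
balls [84.5] [0.071]
```

```bash
cat >> h.py <<'E'
def tq():
    o=ctrl.get_obs();M=R.from_rotvec(o['tool_rot']).as_matrix();rr=o['tool_pos'][:2]-A
    F=M.T@o['contact_force'];p=np.array([rr@M[:2,0]-.011,.07]);print('torque',round(p[1]*F[0]-p[0]*F[1],3),'Mz axis via tcp',round(float((rr@M[:2,1])*F[0]-(rr@M[:2,0])*F[1]),3),o['wrist_torque'].round(2))
E
python3 -c "
from h import *
tq()"
```

```text
torque 0.428 Mz axis via tcp 0.419 [ 0.21 -1.02  0.01]
```

>>> servo_tool([
  [[0,-0.3,0,0,2],[0,-0.6,0.1,0,4],[0,-0.6,0.1,0,4]],
])

```text
t: 15.65
tool_pos: [0.5645, 0.1282, 0.0975]
tool_rot: [3.068, 0.663, 0.012]
contact_force: [8.1, 0.6, -2.9]
opening: -0.0002
grip_force: 3.8
```

```bash
python3 -c "
from h import *
tau();tq();balls()
"
```

```text
t 15.65 tool angle -65.6 d,r [0.0216 0.0719] F tool [7.6 2.8 3. ] z 0.0975
torque 0.502 Mz axis via tcp 0.486 [ 0.11 -1.25  0.02]
balls [79.6] [0.071]
```

>>> servo_tool([
  [[0,-0.3,0,0,2],[0,-0.5,0,0,4],[0,-0.6,0,0,5]],
])

```text
t: 16.0
tool_pos: [0.5602, 0.125, 0.0977]
tool_rot: [3.092, 0.528, 0.017]
contact_force: [13.8, -2.5, -5.2]
opening: -0.0
grip_force: 5.7
```

```bash
python3 -c "
from h import *
tau();tq();balls();a,ca=grab('top')
for r in (229,231):print(r,a[r,265:295].mean(1).astype(int))
"
```

```text
t 16.0 tool angle -70.6 d,r [0.0227 0.0714] F tool [12.1  6.8  5.3] z 0.0977
torque 0.769 Mz axis via tcp 0.71 [-0.35 -2.02  0.07]
balls [  75.1 -137.6  145.4] [0.072 0.067 0.072]
229 [154 153 153 126 142 145  94  91 180 212 215 217 218 219 221 223 223 227
 228 228 229 228 229 230 230 196 121  96  96  97]
231 [163 162 166 137 145 126  69  99 186 214 216 217 218 220 222 223 224 225
 226 227 228 230 231 231 232 184 107  98  96  98]
```

>>> servo_tool([
  [[0,-0.1,0,0,1],[0,-0.2,0,0,1.5]],
])

```text
t: 16.3
tool_pos: [0.5587, 0.124, 0.0977]
tool_rot: [3.098, 0.488, 0.018]
contact_force: [13.6, -2.0, -4.9]
opening: -0.0003
grip_force: 6.0
```

```bash
python3 -c "
from h import *
tau();tq();balls()
"
```

```text
t 16.3 tool angle -72.1 d,r [0.0228 0.0712] F tool [12.3  6.   5.1] z 0.0977
torque 0.789 Mz axis via tcp 0.737 [-0.37 -2.04  0.1 ]
balls [  74.1 -139.8  144.8] [0.071 0.067 0.071]
```

>>> servo_tool([
  [[0,-0.1,0,0,0.5],[0,-0.2,0,0,1.5]],
])

```text
t: 16.55
tool_pos: [0.5571, 0.1232, 0.0979]
tool_rot: [3.104, 0.447, 0.019]
contact_force: [14.2, -4.3, -4.6]
opening: 0.0
grip_force: 6.3
```

```bash
python3 -c "
from h import *
tau();tq();balls()
"
```

```text
t 16.55 tool angle -73.6 d,r [0.0229 0.0709] F tool [12.4  8.1  4.8] z 0.0979
torque 0.769 Mz axis via tcp 0.692 [-0.54 -2.19  0.08]
balls [  72.4  143.5 -141.2] [0.071 0.071 0.068]
```

>>> servo_tool([
  [[0,-0.1,0.1,0,1],[0,-0.25,0.2,0,2]],
])

```text
t: 16.8
tool_pos: [0.5549, 0.1217, 0.0979]
tool_rot: [3.114, 0.392, 0.018]
contact_force: [11.9, 1.6, -4.3]
opening: 0.0
grip_force: 6.1
```

```bash
python3 -c "
from h import *
tau();tq();balls()
"
```

```text
t 16.8 tool angle -75.6 d,r [0.0229 0.0709] F tool [11.9  1.3  4.4] z 0.0979
torque 0.818 Mz axis via tcp 0.815 [ 0.3  -1.94 -0.  ]
balls [  70.9  143.4 -143.4] [0.071 0.07  0.069]
```

>>> servo_tool([
  [[0,-0.1,0,0,1],[0,-0.25,0.1,0,2]],
])

```text
t: 17.05
tool_pos: [0.5528, 0.1204, 0.098]
tool_rot: [3.121, 0.338, 0.019]
contact_force: [13.3, 1.9, -4.9]
opening: 0.0001
grip_force: 6.3
```

```bash
python3 -c "
from h import *
tau();tq();balls()
"
```

```text
t 17.05 tool angle -77.6 d,r [0.0229 0.071 ] F tool [13.3  0.9  5.1] z 0.098
torque 0.921 Mz axis via tcp 0.924 [ 0.34 -1.9  -0.  ]
balls [  69.2  141.  -146.3] [0.071 0.07  0.07 ]
```

13.3 N on the ball, about 0.9 N m, which counts as firmly clamped. Backing away and lifting clear.

>>> servo_tool([
  [[0,0.4,0,0,0],[0,1.0,0.2,0,0],[0,1.5,0.3,0,0],[0,1.5,0.3,-4,0],[0,1.5,0.3,-8,0]],
])

```text
t: 17.6
tool_pos: [0.5625, 0.1209, 0.175]
tool_rot: [3.123, 0.337, -0.008]
contact_force: [0.7, 0.4, 0.8]
opening: -0.0001
grip_force: 0.0
```

>>> servo_tool([
  [[0,0,0,-4,0],[0,4,4,-5,0],[0,8,8,-5,0],[0,8,8,-5,0],[0,8,8,-5,0]],
])

```text
t: 18.1
tool_pos: [0.6599, 0.0587, 0.2254]
tool_rot: [3.124, 0.334, -0.003]
contact_force: [-0.2, -0.2, -0.9]
opening: -0.0002
grip_force: 0.0
```

```bash
python3 - <<'E'
from h import *
tau();balls();a,ca=grab('top');b,cb=grab('scene')
H=cv2.cvtColor(a,cv2.COLOR_RGB2HSV).astype(int)
m=((H[...,2]>175)&(H[...,1]<50)).astype(np.uint8);m2=np.zeros_like(m);m2[218:245,262:300]=m[218:245,262:300]
ys,xs=np.where(m2);r=cv2.minAreaRect(np.c_[xs,ys].astype(np.float32));print(r,onz(ca,(xs.mean(),ys.mean()),.042))
A_=cv2.resize(a[190:270,190:320],(650,290),interpolation=cv2.INTER_CUBIC)
B_=cv2.resize(b[185:280,190:320],(650,300),interpolation=cv2.INTER_CUBIC)
cv2.imwrite('pics/end.png',np.vstack([A_,B_])[:,:,::-1])
E
```

```text
t 18.1 tool angle -77.8 d,r [0.1148 0.1538] F tool [-0.2  0.1  0.9] z 0.2254
balls [  -4.3   68.7  140.7 -151.6] [0.07  0.07  0.071 0.068]
((288.043701171875, 230.2034912109375), (20.055925369262695, 26.076690673828125), 4.573921203613281) [ 0.51052143 -0.01831654  0.042     ]
```

View pics/end.png

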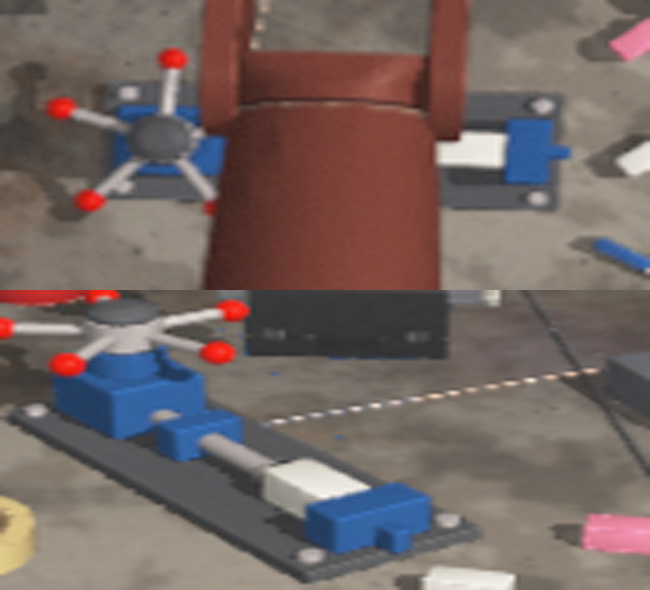

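The end view shows the offcut flat, square and tight against the anvil (scene part, (315,490)). The wheel has stayed where I left it and the arm is clear, so I'm handing in.

```bash
python3 -c "
from station import ctrl
print(ctrl.finish_job())"
```

```text
the job is handed in; nothing more can be done
None
```

The offcut is clamped flat and square against the anvil; the last push took 13.3 N on the ball (about 0.9 N m), the arm is clear, and the job was handed in at about 18 s with no verdict returned.

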